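# Shut the scanner lid over the circuit board and start the scan

## Task

A bare circuit board lies on the glass of the flatbed scanner, ready to be scanned: with the fingertips push the raised lid gently down until it is fully shut, then press the green start button and let it spring back. Push only from outside: do not grip the lid, reach under it or swing it further open. Leave the board as it lies, do not press the red or white button, and do not disturb the other things on the bench.

Things in the scene. Friction and masses are not known exactly. Their poses are not given: they have to be found in the camera images.
- scanner: Black flatbed scanner, fixed to the bench, 305 mm (its x) by 430 mm (its y), deck 60 mm above the bench. Origin: centre of its underside, on the bench; x points to its back (the hinge side), y along its width, z up. Along its front edge runs a grey control strip 56 mm wide (x -152 to -97 mm), level with the deck, with a flat dark display and three round push buttons. Behind the strip is the glass, sunk 4 mm below the deck, 195 by 330 mm, centred at x 17 mm, y 0.
- lid (a joint): Angle of the scanner's grey lid: 0 = fully shut, lying on the deck; grows as its front edge rises (starts at 0.7 to 1.2 rad; stop at 1.4). The lid is 242 mm from hinge to front edge, 420 mm wide, 22 mm thick with square edges; shut, its flat top is 82 mm above the bench. The hinge has friction: the lid stays at any angle where it is left; pushing it slowly shut takes about 3 to 4 N near the front edge when raised high, 1 to 2 N near shut, more if fast.
- lid_edge (a point): Point in the middle of the lid's front edge, on its outer (upper) face; the point turns with the lid: x from the front edge to the hinge within the face, y along the edge, z out of the outer face. At angle q it lies, in the scanner's x-z plane, at hinge + (-0.2415 cos q + 0.022 sin q, 0.2415 sin q + 0.022 cos q).
- lid_hinge (a point): Middle of the hinge axis, along the scanner's y, at x 145 mm, y 0, z 60 mm in the scanner's frame, level with the lid's lower face when shut.
- start_button (a joint): Travel of the green start button in m: 0 = released, 0.004 = fully down; it counts as pressed from 0.0025. It springs back; about 2 N starts it and 5 N takes it fully down.
- start_button_top (a point): Centre of the top of the green start button, 24 mm across, pressed straight down. In the scanner's frame at x -124.5, y -90 mm; it stands 5 mm proud of the control strip, top 65 mm above the bench, 28 mm in front of the shut lid's edge.
- stop_button (a joint): Travel of the red stop button in m, 0 released to 0.004 down (2 to 5 N): not to be pressed.
- stop_button_top (a point): Centre of the top of the red stop button, 16 mm across, 55 mm to the -y side of the green one on the strip, same height.
- power_button (a joint): Travel of the white power button in m, 0 released to 0.004 down (2 to 5 N): not to be pressed. It is 16 mm across, on the strip at x -124.5, y +180 mm in the scanner's frame.
- board: Bare green circuit board, 70 by 100 by 2 mm, loose, lying flat on the glass (origin: centre of its underside). The shut lid leaves 2 mm above it.
- meter: Yellow multimeter, 150 by 75 by 42 mm, loose, on the bench to the scanner's -y side (origin: centre of its underside).
- pliers: Pliers with red handles, about 160 by 60 by 14 mm, loose, in front of the scanner below the start button, lying along its front edge.
- remote: White remote control, 105 by 38 by 16 mm, loose, in front of the scanner.
- spool: Spool of solder standing on its flange, 56 mm across, 41 mm high, loose, on the scanner's +y side.
- jar: Amber jar with a black cap, 56 mm across, 65 mm high, loose, in front of the scanner towards its +y end.
- screwdriver: Screwdriver 170 mm long, lying loose on the scanner's +y side.
Not all that is in view belongs to the job. Of the things shaped like the board, the green one is meant.

How it is judged:
By the outcome, as a careful person would: the job done as asked, in the order asked, and still so for the second after the job is handed in, with the robot touching nothing.
It also fails if it takes over 45 s, if anything falls off the work surface, if the arm or the gripper's body presses on something with over 40 N, if the wrist force passes 120 N, or if a joint passes its speed limit or range.

## Robot

A 6-joint arm with a two-finger parallel gripper is mounted at the origin on the work surface. World frame = base frame: x ahead of the robot, y to its left, z up, the work surface at z = 0. Lengths are in m, angles in rad, forces in N, time in s.
With the tool pointing down it reaches from about 0.225 to 0.725 m from the base axis. Payload 3.1 kg.
Tool frame: the origin (TCP) lies on the front face of the gripper's body, between the roots of the fingers; the fingertips stand 73 mm ahead of it and the grasp point (between the pads) lies 54 mm ahead of it (r.hold_point_z is the distance from the TCP to the grasp point, in m); z points along the fingers, y is the direction in which the jaws open and shut (so a half turn about z gives the same grasp; the last joint's range is limited). The gripper opens to 85 mm and grips with 20 to 120 N. Pads are 22 mm wide; open, the fingers measure 114 mm over their backs; the gripper's body (76 mm by 85 mm) begins 54 mm behind the grasp point. The pads swing forward as they close: fully open they stand 13 mm farther back than shut.
Start: joints at [-1.255, 0.048, 0.099, 1.622, 0, 1.443], TCP at [0.225, -0.474, 0.304] pointing down, gripper open.
Joint ranges: [-2.91, 2.91], [-0.99, 1.94], [-1.21, 1.42], [-2.12, 2.29], [-1.49, 1.47], [-3.14, 3.14]. Speed limits (rad/s): [2.79, 2.79, 3.14, 3.14, 3.14, 3.14].

## Interface

Orientations are given as [roll, pitch, yaw] about the fixed x, y, z axes, in that order (R = Rz(yaw) Ry(pitch) Rx(roll)).
In Python, from station import r gives the robot as it stands. Calls block until the motion is done:
- r.move_ptp(position, orientation): joint-space move of the TCP to a pose.
- r.movel(position, ori=None, max_speed=0.15, threshold=None): straight line of the TCP; ori=None keeps the orientation; max_speed is the mean speed in m/s. With threshold (N) it stops when the force on the tool has changed by that much, and returns True; else False.
- r.move_joints(angles): joint-space move.
- r.gripper_to(opening): finger opening in m; the grip force is fixed at half the most; returns when the fingers have stopped.
- r.sleep(seconds).
- r.inverse_kinematics(position, orientation): joint angles nearest the present ones, or None.
- r.sense(): the state.
- r.capture(name): name is "scene" or "top"; returns a dict with "color" (480x640x3 uint8, red, green, blue), "depth" (480x640 float32, m along the optical axis (not along the pixel's ray), 0 where there is no reading), "K" (3x3 intrinsics, pixels), "camera_from_world" (4x4, takes a point from world to camera coordinates). Camera axes: x right, y up, looking along -z (the intrinsics and any distortion apply to the point x, -y, -z); pixel columns grow to the right and rows downward; lengths in m; the calibration is good to about 2 mm. A picture is of the moment at which its call begins.
A pose or a line that the arm cannot do raises r.MotionError and nothing moves.
- r.job_done(): hands the job in, once; it reports no verdict.
Trained networks look in the newest picture that a camera, given by its name, has taken for a name from the list of things; names that differ only in an ending like _2 or _b are one class to them, and where a whole thing is asked for, a point or a joint stands for the part that bears it (a point fixed in the world has none). Each returns a list of dicts, best first, with "p" (0 to 1); they miss things now and then, are a little off and sometimes report something else, mostly with a low value. They report only what shows in the picture. A call takes as long as a camera call. They do not tell look-alikes from the thing itself.
- r.trace(query, camera): "mask" (480x640 bool, what is visible of it) and "centre" ([row, column] in pixels, amid what is visible of it).
The state is a dict: "clock": time; "joint_pos": joint angles; "dq": joint speeds; "joint_torque": joint torques, N m; "tool_pos": TCP position; "tool_rot": TCP orientation; "force": force on the tool from outside, world axes, zero at the start; "torque": the same for the moment, N m; "opening": finger opening in m.
Only numpy, scipy, OpenCV 4.12 (cv2) and the standard library are available. Lean on these libraries where they do the work, as an engineer would, in place of code of your own. Each camera call takes 0.05 s, during which the arm holds its last target. There are 200 camera calls.

## Working session

There is one attempt and no reset: what is moved stays moved. The work goes in short steps, each a Python script; the robot and the scene stay as the last script left them, time stands still between calls to the robot, and variables do not carry over. Pictures are saved under pics/ and viewed, about 8 in all and at most 12, crops included, and the job is handed in when it is done.

```bash
mkdir -p pics; ls
cat > h.py <<'E'
from station import r
import numpy as np, cv2
def cap(n):
    c=r.capture(n); return c
def save(img,f,s=1):
    cv2.imwrite('pics/'+f,cv2.cvtColor(cv2.resize(img,None,fx=s,fy=s,interpolation=cv2.INTER_CUBIC),cv2.COLOR_RGB2BGR))
def pts(c,mask=None):
    K=c['K'];d=c['depth'];T=np.linalg.inv(c['camera_from_world'])
    m=(d>0) if mask is None else (mask&(d>0))
    v,u=np.nonzero(m);z=d[v,u]
    P=np.c_[(u-K[0,2])/K[0,0]*z,-(v-K[1,2])/K[1,1]*z,-z]
    return P@T[:3,:3].T+T[:3,3],v,u
def pix(c,p):
    q=c['camera_from_world'][:3,:3]@p+c['camera_from_world'][:3,3]
    K=c['K'];return K[0,0]*q[0]/-q[2]+K[0,2],K[1,1]*-q[1]/-q[2]+K[1,2]
E
python3 - <<'E'
from h import *
a=cap('scene');b=cap('top')
save(a['color'],'scene.png');save(b['color'],'top.png')
for c,n in((a,'scene'),(b,'top')):
    print(n,c['K'].tolist(),np.linalg.inv(c['camera_from_world'])[:3].round(3).tolist())
    for q in('lid','start_button','stop_button','power_button','board','scanner','pliers','jar'):
        for t in r.trace(q,n)[:2]:
            P,_,_=pts(c,t['mask'])
            print(q,round(t['p'],2),np.round(t['centre']),t['mask'].sum(),np.median(P,0).round(4) if len(P) else None)
E
```

```text
pics
scene [[583.3617839780248, 0.0, 312.90986872327727], [0.0, 583.3617839780248, 249.20509884271615], [0.0, 0.0, 1.0]] [[-0.864, -0.345, 0.367, 1.119], [0.503, -0.565, 0.654, 0.982], [-0.018, 0.75, 0.662, 1.082]]
lid 0.81 [222. 255.] 9057 [ 0.6892 -0.0719  0.1825]
power_button 0.57 [317. 321.] 405 [0.6423 0.1611 0.0195]
board 0.68 [181. 283.] 178 [ 0.4352 -0.4279  0.0014]
board 0.65 [364. 334.] 1073 [0.6786 0.283  0.0012]
scanner 0.73 [298. 364.] 485 [0.5227 0.176  0.0382]
scanner 0.56 [241. 274.] 16412 [ 0.6606 -0.016   0.0948]
pliers 0.49 [200. 326.] 242 [ 0.382  -0.2591  0.0093]
jar 0.56 [272. 387.] 615 [0.4231 0.1468 0.0432]
top [[442.6791541305104, 0.0, 314.05095927210107], [0.0, 442.6791541305104, 239.0292853636214], [0.0, 0.0, 1.0]] [[0.007, 0.999, -0.052, 0.508], [-1.0, 0.006, -0.026, -0.02], [-0.026, 0.052, 0.998, 1.068]]
lid 0.97 [183. 378.] 11014 [ 0.6629 -0.1175  0.2165]
lid 0.7 [282. 400.] 100 [ 0.4589 -0.1899  0.0644]
start_button 0.46 [287. 398.] 62 [ 0.4579 -0.1888  0.0649]
stop_button 0.48 [286. 426.] 54 [ 0.4557 -0.2436  0.0636]
board 0.95 [223. 358.] 1311 [ 0.6022 -0.0958  0.0578]
board 0.76 [192. 205.] 1085 [0.6721 0.2786 0.0019]
scanner 0.63 [225. 383.] 26374 [ 0.6018 -0.1164  0.061 ]
jar 0.83 [306. 258.] 497 [0.4143 0.13   0.0642]
```

View pics/top.png

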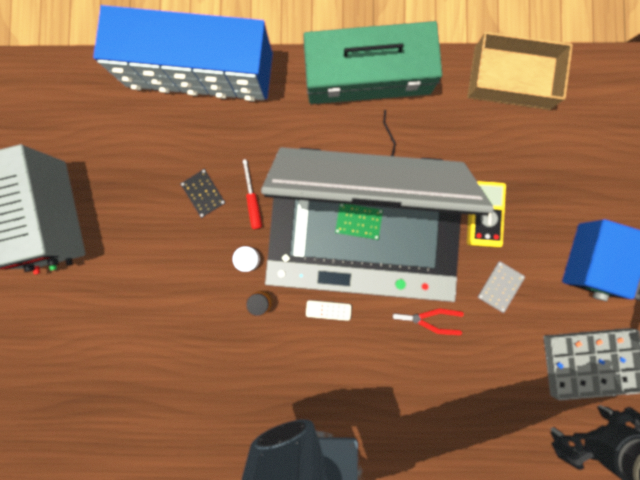

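View pics/scene.png

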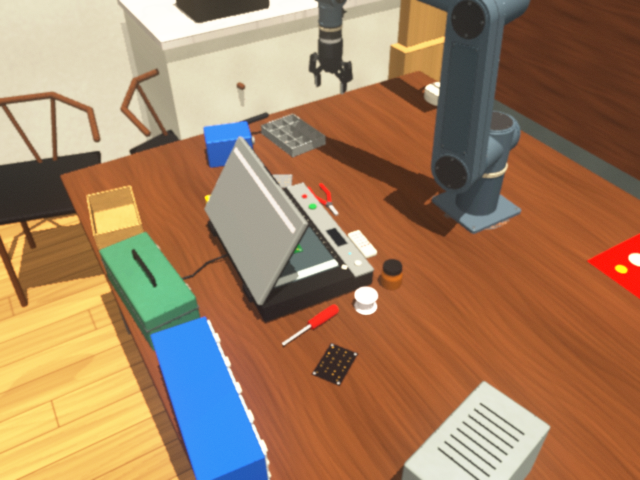

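Run:
```python
from h import *
c=cap('top')
img=c['color'].astype(int)
save(c['color'][255:315,290:450],'crop.png',5)
t=r.trace('lid','top')[0]
m=cv2.erode(t['mask'].astype(np.uint8),np.ones((5,5)))>0
P,_,_=pts(c,m); 
for i in range(4):
    o=P.mean(0);n=np.linalg.svd(P-o,full_matrices=False)[2][2];n*=np.sign(n[2]);P=P[abs((P-o)@n)<.008]
print('lid plane',o,n,'q',np.arccos(n[2]),'yaw of x axis', np.arctan2(n[1],n[0]), len(P))
g=(img[...,1]>1.25*img[...,0])&(img[...,1]>1.15*img[...,2])
rd=(img[...,0]>1.5*img[...,1])&(img[...,0]>1.5*img[...,2])&(img[...,0]>60)
for nm,mk in(('green',g),('red',rd)):
    n_,l,s,ce=cv2.connectedComponentsWithStats(mk.astype(np.uint8))
    for k in range(1,n_):
        if s[k,4]>15:
            Q,_,_=pts(c,l==k);print(nm,s[k].tolist(),np.median(Q,0).round(4),Q.mean(0).round(4))
Q,v,u=pts(c)
k=(Q[:,2]>.055)&(Q[:,2]<.07)&(Q[:,0]<.52)&(Q[:,0]>.38)
print(cv2.minAreaRect(Q[k][:,:2].astype(np.float32)),Q[k].min(0),Q[k].max(0),np.median(Q[k][:,2]))
```

```text
lid plane [ 0.67096391 -0.11648453  0.20248031] [ 0.8389596  -0.0680606   0.53992086] q 1.0004532369994688 yaw of x axis -0.08094773516346364 9072
green [304, 22, 138, 81, 8938] [ 0.9522 -0.1202  0.1091] [ 0.9551 -0.1203  0.1016]
green [335, 203, 48, 37, 1440] [ 0.6026 -0.0937  0.0577] [ 0.6024 -0.0947  0.0621]
green [49, 264, 8, 7, 44] [0.4919 0.6205 0.0385] [0.4923 0.6185 0.0477]
green [395, 279, 11, 11, 95] [ 0.4601 -0.1875  0.0645] [ 0.4602 -0.1877  0.0641]
red [0, 35, 640, 445, 189595] [ 4.115e-01  1.263e-01 -1.000e-04] [0.4713 0.0498 0.    ]
red [476, 232, 7, 7, 38] [ 0.5734 -0.3745  0.0351] [ 0.5739 -0.3745  0.0349]
red [493, 233, 7, 7, 39] [ 0.5711 -0.4135  0.0343] [ 0.5706 -0.4134  0.0345]
red [22, 257, 24, 7, 73] [0.5081 0.5991 0.1425] [0.5079 0.6    0.1409]
red [422, 283, 7, 7, 40] [ 0.456  -0.2428  0.0643] [ 0.456  -0.2426  0.0644]
red [626, 422, 9, 6, 30] [ 1.365e-01 -7.293e-01  3.000e-04] [ 0.1618 -0.6805  0.0753]
red [570, 442, 5, 5, 16] [ 9.120e-02 -5.932e-01 -4.000e-04] [ 0.1118 -0.5652  0.055 ]
((0.45371925830841064, 0.010727643966674805), (0.13205905258655548, 1.3632276058197021), 0.18042324483394623) [ 0.38729923 -0.67095515  0.05500034] [0.51999928 0.69244995 0.06985833] 0.05988845534502629
```

Top view: the grey lid is raised (182,378). The green board lies on the glass (222,358); the black (192,202) and white (287,502) boards beside the scanner are look-alikes and not involved. The green round button is at (284,400), with red at (286,425) and white at (273,281). I'll confirm the buttons in the crop.

View pics/crop.png

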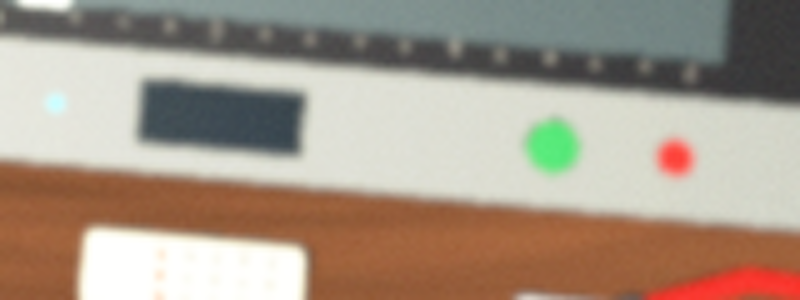

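```bash
cat >> h.py <<'E'
yaw=-0.078
X=np.array([np.cos(yaw),np.sin(yaw),0]);Y=np.array([-np.sin(yaw),np.cos(yaw),0]);Z=np.array([0,0,1.])
B=np.array([.4602,-.1877,.065])
O=B+.1245*X+.09*Y-.065*Z
H=O+.145*X+.06*Z
ORI=[np.pi,0,yaw]
TIP=.073;W=.011
def face(q,s,off=0,y=0):  # point on outer face at s from hinge
    return H+Y*y+X*(-s*np.cos(q)+(.022+off)*np.sin(q))+Z*(s*np.sin(q)+(.022+off)*np.cos(q))
def tcp(q,s,off=0,y=0): # TCP with front bottom corner on the face point
    return face(q,s,off,y)+W*X+TIP*Z
E
python3 - <<'E'
from h import *
n=np.array([.83896,-.06806,.53992]);o=np.array([.67096,-.11648,.20248])
print(O,H,'plane offset',n@(o-H), 'expect .022')
c=cap('top');t=r.trace('lid','top')[0]
P,_,_=pts(c,t['mask']);L=(P-H)@np.c_[X,Y,Z]
k=np.abs(L[:,1])<.15
print('edge z',np.percentile(L[k,2],[95,98,99.5]), 'pred',face(1,.2415)[2]-.06,'y range',np.percentile(L[:,1],[1,99]))
print('x at high z',np.median(L[k&(L[:,2]>.19)],0),)
for q in np.linspace(1,0,6):
    j=r.inverse_kinematics(tcp(q,.21,.0),ORI);print(round(q,1),tcp(q,.21).round(3),None if j is None else np.round(j,2))
print(r.inverse_kinematics(tcp(1,.21,.03)+[0,0,.12],ORI), r.inverse_kinematics(B+Z*.08,ORI))
E
```

```text
[ 0.59133435 -0.1076748   0.        ] [ 0.73589348 -0.11897333  0.06      ] plane offset 0.022281512638610536 expect .022
edge z [0.21388118 0.21488886 0.21599661] pred 0.2151018935602061 y range [-0.204798    0.20156606]
x at high z [-0.11270715 -0.00216951  0.20902944]
1.0 [ 0.652 -0.112  0.322] [-0.27  0.44  0.6   1.73  0.    2.95]
0.8 [ 0.617 -0.11   0.299] [-0.28  0.32  0.4   1.65  0.    2.94]
0.6 [ 0.586 -0.107  0.27 ] [-0.29  0.23  0.23  1.57  0.    2.93]
0.4 [ 0.563 -0.105  0.235] [-0.3   0.17  0.09  1.5   0.    2.92]
0.2 [ 0.546 -0.104  0.196] [-0.31  0.13 -0.03  1.41  0.    2.91]
0.0 [ 0.537 -0.103  0.155] [-0.31  0.13 -0.12  1.33  0.    2.91]
None [-5.22284843e-01  1.13707710e-03 -2.65559121e-01  1.30410013e+00
  0.00000000e+00  2.69730781e+00]
```

The crop shows green (148,553), red (158,675) and the display at (115,220), so the start button is the large green one. The geometry agrees to about 1 mm with the lid at q≈1.0. Next I approach the outer face from above.

```bash
sed -i 's/^ORI=.*/ORI=[np.pi,0,yaw+np.pi]/' h.py
python3 - <<'E'
from h import *
C=tcp(1,.21,.02); A=C+.06*Z-.02*X
for p in(A,C,A-.08*X): 
    print(p.round(3),r.inverse_kinematics(p,ORI))
r.gripper_to(0.0)
S=np.array(r.sense()['tool_pos'])
r.move_ptp(A-.1*X+.02*Z,ORI)
r.movel(A,max_speed=.1)
r.movel(C,max_speed=.08)
s=r.sense();print(s['clock'],s['tool_pos'],s['force'],s['opening'])
E
```

```text
[ 0.649 -0.112  0.392] [-0.2729021   0.49783743  0.82542834  1.89838723  0.         -0.1949021 ]
[ 0.669 -0.114  0.332] [-0.26716435  0.50056665  0.70421152  1.77444119  0.         -0.18916435]
[ 0.569 -0.106  0.392] [-0.29980039  0.24151672  0.49381159  1.8230912   0.         -0.22180039]
5.8 [ 0.6690293  -0.11373484  0.33304536] [-0.32702883  0.34899995  0.39813862] 0.00030283023782252055
```

Run:
```python
from h import *
c=cap('scene');save(c['color'][90:330,180:500],'app.png',2)
hit=r.movel(tcp(1,.21,-.012),max_speed=.03,threshold=1.5)
s=r.sense();p=np.array(s['tool_pos']);n=X*np.sin(1)+Z*np.cos(1)
print(hit,s['clock'],p,s['force'],'off',(p-tcp(1,.21))@n)
```

```text
True 6.5583 [ 0.65150154 -0.11232876  0.32086558] [-0.36456109 -0.88470994  1.26440488] off -0.0009851007850771264
```

View pics/app.png

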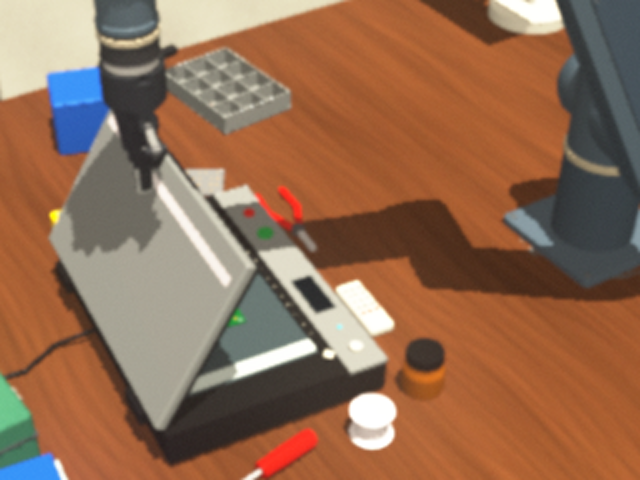

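The closed fingertips (178,147 in the crop) are just behind the lid's outer face, near mid-width. Contact came within 1 mm of the model, so I sweep the lid shut along its arc.

Run:
```python
from h import *
for q in list(np.linspace(.88,.04,8)):
    hit=r.movel(tcp(q,.21),max_speed=.04,threshold=12)
    s=r.sense();print(round(q,2),hit,s['clock'],np.round(s['force'],1),(np.array(s['tool_pos'])-tcp(q,.21)).round(4))
    if hit: break
else:
    hit=r.movel(tcp(0,.21)-.008*Z,max_speed=.02,threshold=6)
    s=r.sense();print(hit,s['clock'],np.round(s['force'],1),(np.array(s['tool_pos'])-tcp(0,.21)).round(4))
c=cap('scene');save(c['color'][90:330,180:500],'shut.png',2)
```

```text
0.88 False 7.3167 [ 1.6  0.8 -1. ] [-0.0001  0.0001 -0.0006]
0.76 False 8.1 [ 1.4  0.2 -0. ] [-0.0007  0.     -0.0003]
0.64 False 8.8833 [ 0.2  0.3 -1.1] [-0.0004 -0.     -0.0011]
0.52 False 9.6667 [-0.1 -0.1  0.3] [-0.0007  0.0001 -0.0008]
0.4 False 10.45 [-0.1  0.3 -0.5] [-0.0004  0.     -0.0008]
0.28 False 11.2333 [-0.5  0.9 -0.5] [-0.0004  0.0001 -0.0006]
0.16 False 12.0167 [0.6 0.2 0.3] [-0.0004  0.0001 -0.0006]
0.04 False 12.8 [ 0.3  0.7 -0.9] [-0.0003  0.0001 -0.0005]
True 13.3333 [-1.2  0.2  3.9] [ 0.0001  0.     -0.0003]
```

View pics/shut.png

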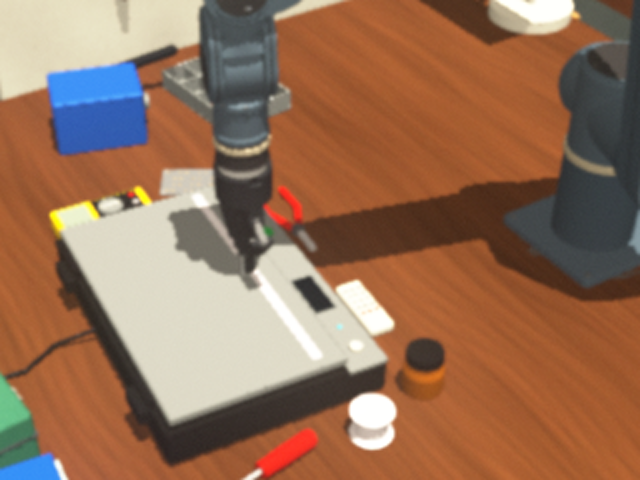

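The lid lies flat on the deck with the fingertips on top of it (252,262). I press once more to make sure, back off and check the lid's height before touching the button.

Run:
```python
from h import *
p=np.array(r.sense()['tool_pos'])
hit=r.movel(p-.006*Z,max_speed=.02,threshold=10)
s=r.sense();print(hit,s['tool_pos'][2]-TIP,np.round(s['force'],1))
r.movel(p+.06*Z,max_speed=.12)
r.movel(B+(TIP+.04)*Z,ori=ORI,max_speed=.12)
s=r.sense();print(s['clock'],s['tool_pos'],np.round(s['force'],1))
c=cap('scene');P,_,_=pts(c);L=(P-H)@np.c_[X,Y,Z]
for x0 in(-.23,-.2,-.15,-.1,-.05,-.01):
    k=(abs(L[:,0]-x0)<.008)&(L[:,1]>.03)&(L[:,1]<.19)&(L[:,2]>-.03)&(L[:,2]<.06);print(x0,k.sum(),np.median(L[k,2])+.06)
save(c['color'][120:300,240:400],'btn.png',4)
```

```text
True 0.08164910113495229 [ 0.2 -0.2  3.8]
15.3917 [ 0.46067694 -0.18749357  0.17833178] [0.2 0.9 0.8]
-0.23 226 0.08134056609582752
-0.2 259 0.08168618936739813
-0.15 260 0.08131455959488953
-0.1 266 0.08127390625653519
-0.05 287 0.08111416388720105
-0.01 282 0.08114794725006791
```

View pics/btn.png

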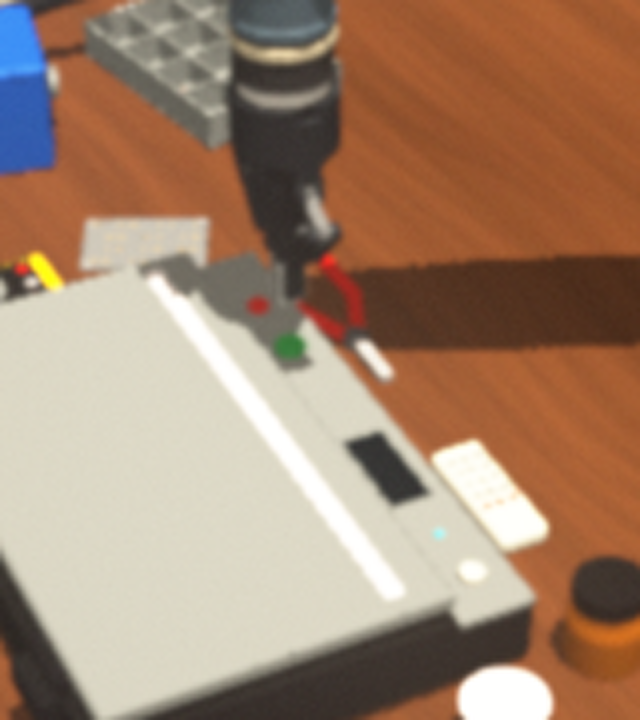

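The lid reads a flat 81–82 mm everywhere, so it is shut. The tip is above the green button (345,290); it looks offset up the image only because it is 40 mm higher. Now I press the button.

Run:
```python
from h import *
r.movel(B+(TIP+.006)*Z,max_speed=.06)
f0=np.array(r.sense()['force'])
for d in(.002,-.001,-.002,-.003,-.0037,-.0045):
    hit=r.movel(B+(TIP+d)*Z,max_speed=.015,threshold=9)
    r.sleep(.1);s=r.sense();f=np.mean([r.sense()['force'][2] for _ in range(3)])-f0[2]
    print(d,hit,round(s['tool_pos'][2]-TIP,4),round(f,1))
    if hit or f>5.5: break
r.sleep(.2)
r.movel(B+(TIP+.03)*Z,max_speed=.06)
r.movel(B+(TIP+.15)*Z-.1*X,max_speed=.15)
r.move_joints([-1.255,0.048,0.099,1.622,0,-.19])
print(r.sense()['clock'])
c=cap('top');save(c['color'][130:350,170:530],'end.png',2)
img=c['color'].astype(int);g=(img[...,1]>1.25*img[...,0])&(img[...,1]>1.15*img[...,2]);m=np.zeros_like(g);m[270:300,385:415]=1
P,_,_=pts(c,g&m);print(np.median(P,0))
```

```text
0.002 False 0.0671 -0.3
-0.001 False 0.0644 1.6
-0.002 False 0.0633 1.7
-0.003 False 0.0623 3.4
-0.0037 False 0.0615 4.3
-0.0045 False 0.0607 4.6
21.875
[ 0.46012399 -0.18736173  0.06466425]
```

View pics/end.png

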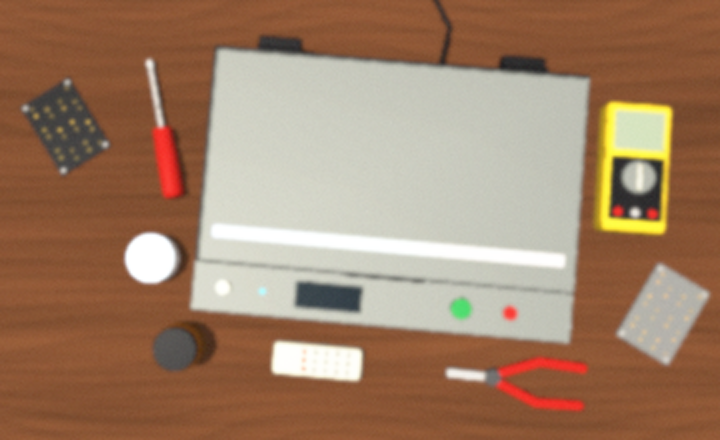

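The lid is shut, the button is back up at 64.7 mm, nothing nearby has moved, and the arm is clear.

```bash
python3 -c "
from h import *
r.job_done();print(r.sense()['clock'])"
```

```text
the job is handed in; nothing more can be done
the job is handed in; nothing more can be done
```

The lid is fully shut and the green start button was pressed and has sprung back. I handed the job in at about 22 s on the robot's clock, with the arm clear of everything.

- **Lid:** I pushed it down along its arc with the closed fingertips on its outer face. Its top then read 81–82 mm along its whole depth (82 mm nominal), and I checked this before touching the button.
- **Start button:** The press reached about 4 mm of travel at 4.6 N, past the 2.5 mm that counts. The final picture puts its top at 64.7 mm (65 mm nominal), so it is released.
- **Rest of the bench:** The fingers came down on the green button only, and the neighbouring things look unmoved in the last picture. The board is under the shut lid, so I could not see it again; the fingers never went under the lid.
- **Force readings:** These were noisy by about 1 N, so the forces during the sweep are only rough. The last push on the lid stopped on contact, and no check failed.

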